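# Load the tape unwinder and hold its tension arm open

## Robot

A 6-joint arm with a two-finger parallel gripper is mounted at the origin on a cart in front of the work surface, level with it; the furniture and walls round the work are solid. World frame = base frame: x ahead of the robot, y to its left, z up, the work surface at z = 0. Lengths are in m, angles in rad, forces in N, time in s.
With the tool pointing down it reaches from about 0.25 to 0.725 m from the base axis. Payload 4 kg.
Tool frame: the origin (TCP) lies at the very end of the fingers, on their centre line; the grasp point (between the pads) lies 19 mm behind it; z points along the fingers, y is the line along which they close (so a half turn about z gives the same grasp; the last joint's range is limited). The gripper opens to 85 mm and grips with 20 to 120 N. Pads are 22 mm wide; open, the fingers measure 114 mm over their backs; the gripper's body (76 mm by 85 mm) begins 54 mm behind the grasp point. The pads swing forward as they close: fully open they stand 13 mm farther back than shut.
Start: joints at [-1.3, 0.241, 0.005, 1.335, 0, 1.571], TCP at [0.134, -0.482, 0.231] pointing down, gripper open.
Joint ranges: [-2.72, 2.72], [-1.05, 1.87], [-1.09, 1.28], [-1.99, 2.15], [-1.42, 1.44], [-3.14, 3.14]. Speed limits (rad/s): [2.79, 2.79, 3.14, 3.14, 3.14, 3.14].

## Interface

Orientations are given as a unit quaternion [x, y, z, w].
In Python, from workcell import telemetry, vision, workorder gives the robot as it stands.
- The arm moves only by the shell command python3 -m inch 'ROWS'. ROWS is JSON, a list of rows, each a list of 3 entries, a list of its own where there are three numbers: the turn, a rotation vector about the tool's x, y, z scaled (see below), then the shift along the tool's x, y, z scaled (see below), then the closure, from -1 (fully open) to 1 (shut). A call has 1 to 10 rows; each row shifts and turns the commanded pose from where the row before left it, along the tool's axes as they then stand; what a row does not reach is not made up. The controller multiplies each number of a shift by 0.3 m and each number of a turn by 360 degrees. A row lasts 1/12 s, in which the tool goes at most 41.7 mm and 7.16 degrees, less where a joint would pass 70% of its speed; a pose out of reach is approached as far as the arm can. A call with a number of a shift or a turn outside -1 to 1 is refused whole. A call with a gripper value outside its range is refused whole. The fingers move at their own pace and stop on an object; the grip force is fixed at half the most. Time passes only in rows, so rows that do not move let the fingers close. It gives the time, the measured TCP pose, the force, the opening and the grip force at its end, in the units of the state.
- telemetry.get_obs(): the state, without advancing time (a new reading comes with each control period).
- vision.camera(name): name is "side" or "top"; returns a dict with "img" (480x640x3 uint8, red, green, blue), "fov_y" (degrees; the focal length in pixels is half the picture's height over the tangent of half this angle, whatever the lens; pixels are square), "cx", "cy" (the principal point, pixels), "pose" (4x4, takes a point from camera to world coordinates). Camera axes: x right, y up, looking along -z (the intrinsics and any distortion apply to the point x, -y, -z); pixel columns grow to the right and rows downward; lengths in m; the calibration is good to about 2 mm. A picture is of the moment at which its call begins. There is no depth.
- workorder.job_done(): hands the job in; it is judged then, once.
The state is a dict: "clock": time; "joint_pos": joint angles; "joint_vel": joint speeds; "tau": joint torques, N m; "eef_pos": TCP position; "tool_rot": TCP orientation; "ft_force": force on the tool from outside, world axes, zero at the start; "ft_torque": the same for the moment, N m; "grip_width": finger opening in m; "grasp_force": force on a finger pad.
Only numpy, scipy, OpenCV 4.12 (cv2) and the standard library are available. Lean on these libraries where they do the work, as an engineer would, in place of code of your own. Each camera call takes 0.05 s, during which the arm holds its last target. There are 200 camera calls.

## Task

Put the roll of black insulating tape flat over the hub of the tape unwinder, fully down on the hub's shoulder, and let go of it. Then swing the unwinder's sprung tension arm by its upright thumb pin away from the tape all the way to its far stop, and finish holding it there against its spring, not letting go, so that a colleague can thread the tape. Leave the other things on the bench where they are.

Things in the scene. Friction and masses are not known exactly. Their poses are not given: they have to be found in the camera images.
- tape: roll of black insulating tape lying flat on the bench, outer diameter 66 mm, 19 mm high, round hole 37 mm across through the middle, 60 g; origin at the centre of its underside, z up along the hole's axis
- stand: the tape unwinder, fixed to the bench: grey base plate 160 mm (its x) by 250 mm (its y), 12 mm thick; origin at the centre of its underside. It carries the hub (at x +30, y +85 mm in its frame), the pivot of the tension arm (at x -30, y -70 mm) and two 10 mm steel stop posts, tops 55 mm above the bench, that the arm's bar meets 45 mm from its pivot
- hub (a point): centre of the hub's shoulder, where the tape's underside rests, 30 mm above the bench: a disc 48 mm across and 18 mm high, on it an upright aluminium spigot 26 mm across for 17 mm, tapering to 16 mm at its top, 58 mm above the bench
- pivot (a point): point on the upright pivot axis of the tension arm, at the top of the base plate, 12 mm above the bench; the arm's hub and spring round it are 42 mm across and reach 58 mm above the bench
- thumb_pin (a point): centre of the top of the upright thumb pin at the end of the tension arm, 98 mm above the bench and 90 mm from the pivot axis; the pin is round steel, 12 mm across, and stands 50 mm clear above the arm's flat bar (bar 18 mm wide, top 48 mm above the bench; a white guide roller 18 mm across hangs below it)
- tension_arm (a joint): angle of the tension arm in rad about its upright axis: 0 at rest against the near stop, growing clockwise seen from above, 1.30 at the far stop, where the arm points along the base plate's +x. At angle q the arm points 1.30 - q counter-clockwise from the plate's +x. A spring returns it to 0; at the pin it pushes with about 3 N at 0 and 8 N at the far stop
- component_block: white component block 26 x 52 x 19 mm lying on the bench, bystander; origin at the centre of its underside
- starter: white glow starter can 21 mm across, 39 mm high, standing on the bench, bystander; origin at the centre of its underside
- pliers: pliers with blue grips, 151 mm long, 14 mm high, lying on the bench, bystander; origin at the centre of its underside
Mind the look-alikes: they are no part of the job. Of the things shaped like the tape, the black one is meant.

How it is judged:
On the way, in this order (a step that is already met when the one before it is completed fails the run):
1. the tape is seated flat on the hub's shoulder and let go (horizontal distance between tape and hub below 0.01 m and z of tape in the frame of stand between 0.026 and 0.034 m and angle between tape's own z axis and vertical below 0.1 rad and contact force between each of the arm, the fingers and tape below 0.1 N), for 0.2 s.
2. the fingers hold the tension arm at its far stop (value of joint tension_arm above 1.23 rad and contact force between the fingers and tension_arm above 2 N), for 0.3 s.
At the end, for the whole second after the job is handed in: Tape round the hub (centre within 10 mm), flat within 0.1 rad, underside 26 to 34 mm above the bench, untouched by robot and tension arm; the fingers hold the tension arm still (under 0.1 rad/s), within 0.07 rad of its far stop (1.23 rad or more), pressing over 2 N (all of step 1 and all of step 2 and velocity of joint tension_arm between -0.1 and 0.1 rad/s and contact force between tape and tension_arm below 0.1 N); the arm keeps its last pose, push and grip.
It fails at once if the component block is moved more than 30 mm (distance of component_block from where it was at the start of the episode above 0.03 m).
It fails at once if the glow starter is moved more than 30 mm (distance of starter from where it was at the start of the episode above 0.03 m).
It fails at once if the pliers is moved more than 30 mm (distance of pliers from where it was at the start of the episode above 0.03 m).
It also fails if it takes over 45 s, if anything falls off the work surface, if the arm or the gripper's body presses on something with over 40 N, if the wrist force passes 120 N, or if a joint passes its speed limit or range.

## Working session

There is one attempt and no reset: what is moved stays moved. The work goes in short steps, Python scripts to look and compute and a shell command to move; the robot and the scene stay as the last step left them, time stands still between calls to the robot, and variables do not carry over. Pictures are saved under pics/ and viewed, at most 10 in all, crops included, and the job is handed in when it is done.

```bash
mkdir -p pics; python3 - <<'E'
from workcell import vision, telemetry
import cv2,pickle
d={}
for n in("top","side"):
    c=vision.camera(n); d[n]=c; print(n,{k:v for k,v in c.items() if k!="img"})
    cv2.imwrite(f"pics/{n}0.png",c["img"][:,:,::-1])
pickle.dump(d,open("cams.pkl","wb"))
print(telemetry.get_obs())
E
```

```text
top {'fov_y': 51.938010961539554, 'cx': 318.65733255293, 'cy': 240.91865221889668, 'pose': array([[ 0.01724216,  0.99764098, -0.06644684,  0.4623175 ],
       [-0.99978169,  0.01798728,  0.01063182,  0.28093966],
       [ 0.01180194,  0.06624902,  0.99773332,  1.19464295],
       [ 0.        ,  0.        ,  0.        ,  1.        ]])}
side {'fov_y': 57.118347997094, 'cx': 319.366272031763, 'cy': 238.52999049653937, 'pose': array([[-0.99920286,  0.03124312, -0.0248499 ,  0.50882827],
       [-0.03591572, -0.43181205,  0.90124826,  1.05211313],
       [ 0.01742732,  0.90142233,  0.43258995,  0.45319189],
       [ 0.        ,  0.        ,  0.        ,  1.        ]])}
{'clock': 0.1, 'joint_pos': array([-1.30000057e+00,  2.41360222e-01,  3.85850442e-03,  1.33521680e+00,
        1.27851463e-05,  1.57075615e+00]), 'joint_vel': array([-0.00041646, -0.00130356,  0.00415753, -0.00099906,  0.00098863,
       -0.00173377]), 'tau': array([-1.86574466e-04, -3.73136115e+01,  2.53010827e+01,  1.08805686e-02,
       -6.24664608e-05, -8.28747119e-06]), 'eef_pos': array([ 0.1335996 , -0.48122602,  0.23049054]), 'tool_rot': array([ 9.90844534e-01,  1.35004392e-01, -1.23379802e-04, -9.53164373e-04]), 'ft_force': array([0.32830556, 0.32832301, 0.18578513]), 'ft_torque': array([-0.0116223 ,  0.03288525,  0.01129545]), 'grasp_force': 0.0, 'grip_width': 0.08565235367895935}
```

View pics/top0.png

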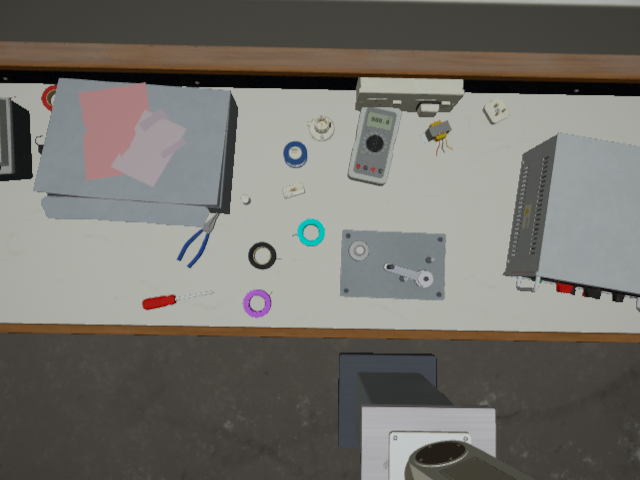

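View pics/side0.png

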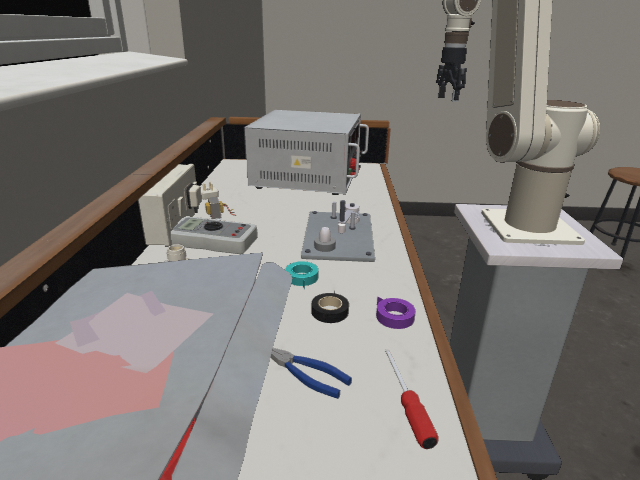

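The top view shows the black tape at (263,256) with its tail to the right. The unwinder plate spans (341..445, 230..299), with the hub at (358,251), pin at (389,267) and pivot at (426,279). The side view shows the tape at (330,306), the plate at (338,235) and the pliers at (310,372).

```bash
cat > h.py <<'E'
import numpy as np,cv2
def ray(c,u,v):
    f=240/np.tan(np.radians(c["fov_y"]/2)); P=c["pose"]
    return P[:3,3],P[:3,:3]@np.array([(u-c["cx"])/f,-(v-c["cy"])/f,-1])
def cast(c,u,v,z):
    o,d=ray(c,u,v); return (o+d*(z-o[2])/d[2])[:2]
def pix(c,p):
    f=240/np.tan(np.radians(c["fov_y"]/2)); P=c["pose"]; q=P[:3,:3].T@(np.array(p)-P[:3,3])
    return np.array([c["cx"]+f*q[0]/-q[2],c["cy"]+f*q[1]/q[2]])
E
python3 - <<'E'
import pickle,cv2,numpy as np
from h import *
d=pickle.load(open("cams.pkl","rb"))
def blobs(m,box,amin):
    x0,y0,x1,y1=box; k=np.zeros_like(m); k[y0:y1,x0:x1]=m[y0:y1,x0:x1]
    return [q for q in cv2.findContours(k,cv2.RETR_EXTERNAL,cv2.CHAIN_APPROX_NONE)[0] if cv2.contourArea(q)>amin]
for n,box,pb in(("top",(240,235,290,280),(330,220,455,310)),("side",(300,285,360,330),(290,205,385,265))):
    c=d[n]; im=c["img"]; m=((im.max(2)<75)*255).astype(np.uint8)
    m=cv2.morphologyEx(m,cv2.MORPH_OPEN,np.ones((3,3),np.uint8)) if n=="top" else m
    for q in blobs(m,box,80):
        e=cv2.fitEllipse(q); print(n,"tape",e, cast(c,*e[0],.0095 if n=="side" else .014))
    hsv=cv2.cvtColor(im,cv2.COLOR_RGB2HSV)
    if n=="top":
        m=((im.max(2)<165)*255).astype(np.uint8)
        for q in blobs(m,pb,2000):
            r=cv2.minAreaRect(q); b=cv2.boxPoints(r); w=np.array([cast(c,*p,.012) for p in b]); print(r,w.tolist(),"c",w.mean(0),[np.linalg.norm(w[i]-w[i-1]) for i in range(4)])
c=d["top"]
cr=np.hstack([cv2.resize(c["img"][225:305,335:455],None,fx=4,fy=4,interpolation=cv2.INTER_CUBIC),cv2.resize(d["side"]["img"][195:275,295:375],None,fx=4,fy=4,interpolation=cv2.INTER_CUBIC)])
cv2.imwrite("pics/crop.png",cr[:,:,::-1])
E
```

```text
top tape ((261.93695068359375, 255.42446899414062), (25.347515106201172, 26.473800659179688), 94.9475326538086) [0.50370668 0.40350855]
((392.6692810058594, 264.76678466796875), (105.23583984375, 68.22543334960938), 2.2906100749969482) [[0.4083058018351341, 0.2180890818195339], [0.5718819736485027, 0.21389000567289718], [0.5663406845052446, -0.0403747520665621], [0.4024969834257365, -0.033827014476609796]] c [0.48725636 0.08944433] [np.float64(0.2519830588440447), np.float64(0.1636300590527362), np.float64(0.25432513228872033), np.float64(0.16397448353624436)]
side tape ((329.5970458984375, 307.5538635253906), (29.567760467529297, 37.53622817993164), 92.09539031982422) [0.50633262 0.40627437]
```

View pics/crop.png

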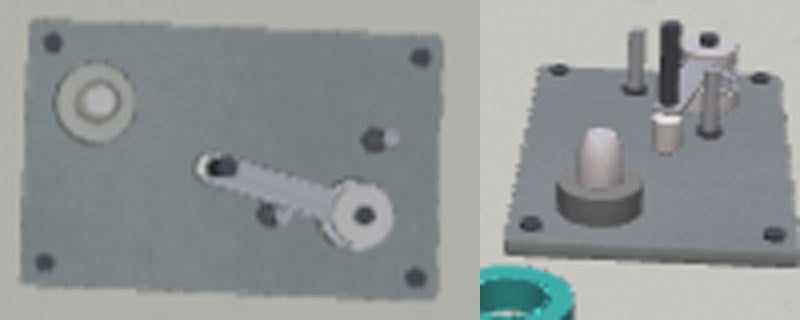

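The crop shows the spigot top at about (360,249.5) and the shoulder disc at (358.75,250.75), with the plate clear around it. The measured tape is at about (0.505, 0.405), the hub at about (0.519, 0.174), and the plate yaw is -0.022. I'll move in toward the bench, clear of the oven.

```bash
cat > go.py <<'E'
import sys,numpy as np
from scipy.spatial.transform import Rotation as R
from workcell import telemetry
o=telemetry.get_obs(); t=np.array([float(a) for a in sys.argv[1:4]]); r=R.from_quat(o["tool_rot"])
M=r.as_matrix(); yaw=np.arctan2(M[1,0],M[0,0]); s=M.T@(t-o["eef_pos"])/.3
print("t",o["clock"],"pos",o["eef_pos"].round(4),"yaw",yaw.round(4),"tilt",M[:2,2].round(4),"w",round(o["grip_width"],4),"gf",o["grasp_force"],"F",o["ft_force"].round(1),"q",o["joint_pos"].round(2))
print("scaled shift total",s.round(4),"min rows",np.linalg.norm(s)*.3/.0417)
if len(sys.argv)>4: print("turn z total",-(float(sys.argv[4])-yaw)/2/np.pi)
E
python3 - <<'E'
import pickle
from h import *
c=pickle.load(open("cams.pkl","rb"))["top"]
print("shoulder",cast(c,358.75,250.75,.03),"spigot",cast(c,360,249.5,.058))
E
python3 -m inch '[[[0,0,0],[0.071,-0.1045,0],-1],[[0,0,0],[0.071,-0.1045,0],-1],[[0,0,0],[0.071,-0.1045,0],-1],[[0,0,0],[0.071,-0.1045,0],-1],[[0,0,0],[0.071,-0.1045,0],-1],[[0,0,0],[0.071,-0.1045,0],-1],[[0,0,0],[0.071,-0.1045,0],-1],[[0,0,0],[0.071,-0.1045,0],-1],[[0,0,0],[0.071,-0.1045,0],-1],[[0,0,0],[0.071,-0.1045,0],-1]]'
python3 go.py 0.4 0.1 0.22 1.5708
```

```text
shoulder [0.51826265 0.17319337] spigot [0.51986097 0.17292602]
clock: 0.93
eef_pos: [0.2548, -0.121, 0.2312]
tool_rot: [0.991, 0.134, 0.0, 0.0]
ft_force: [0.1, 0.2, 0.9]
grip_width: 0.0856
grasp_force: 0.0
t 0.9333 pos [ 0.2548 -0.121   0.2312] yaw 0.2697 tilt [ 0.0004 -0.0001] w 0.0856 gf 0.0 F [0.1 0.2 0.9] q [-0.44 -0.2  -0.45  1.32  0.    2.43]
scaled shift total [ 0.6626 -0.5812  0.0375] min rows 6.346673881086751
turn z total -0.2070839599438983
```

```bash
python3 -m inch '[[[0,0,-0.0188],[0,0,0],-1],[[0,0,-0.0188],[0,0,0],-1],[[0,0,-0.0188],[0,0,0],-1],[[0,0,-0.0188],[0,0,0],-1],[[0,0,-0.0188],[0,0,0],-1],[[0,0,-0.0188],[0,0,0],-1],[[0,0,-0.0188],[0,0,0],-1],[[0,0,-0.0188],[0,0,0],-1],[[0,0,-0.0188],[0,0,0],-1],[[0,0,-0.0188],[0,0,0],-1]]'
python3 -m inch '[[[0,0,-0.0188],[0,0,0],-1],[[0,0,0],[0.12,0.05,0],-1],[[0,0,0],[0.12,0.05,0],-1],[[0,0,0],[0.12,0.05,0],-1],[[0,0,0],[0.12,0.05,0],-1],[[0,0,0],[0.12,0.05,0],-1],[[0,0,0],[0.12,0.05,0],-1],[[0,0,0],[0.12,0.05,0],-1],[[0,0,0],[0.12,0.05,0],-1],[[0,0,0],[0.12,0.05,0],-1]]'
python3 go.py 0.505 0.405 0.15 1.5708
```

```text
clock: 1.77
eef_pos: [0.2548, -0.1225, 0.231]
tool_rot: [0.746, 0.666, -0.0, -0.0]
ft_force: [-0.6, -0.2, -0.0]
grip_width: 0.0853
grasp_force: 0.0
clock: 2.6
eef_pos: [0.3903, 0.2032, 0.2309]
tool_rot: [0.707, 0.707, -0.0, 0.0]
ft_force: [1.2, -0.5, 0.5]
grip_width: 0.0856
grasp_force: 0.0
t 2.6 pos [0.3903 0.2032 0.2309] yaw 1.5711 tilt [-0.0004 -0.0005] w 0.0856 gf 0.0 F [ 1.2 -0.5  0.5] q [ 0.48  0.12 -0.14  1.31 -0.    2.05]
scaled shift total [0.6727 0.3827 0.2692] min rows 5.895357386325757
turn z total 4.4337972718271035e-05
```

```bash
python3 -m inch '[[[0,0,0],[0.0841,0.0478,0.034],-1],[[0,0,0],[0.0841,0.0478,0.034],-1],[[0,0,0],[0.0841,0.0478,0.034],-1],[[0,0,0],[0.0841,0.0478,0.034],-1],[[0,0,0],[0.0841,0.0478,0.034],-1],[[0,0,0],[0.0841,0.0478,0.034],-1],[[0,0,0],[0.0841,0.0478,0.034],-1],[[0,0,0],[0.0841,0.0478,0.034],-1],[[0,0,0],[0,0,0],-1]]'
python3 go.py 0.505 0.405 0.004 1.5708
python3 - <<'E'
from workcell import vision
from h import *
ims=[vision.camera(n)["img"] for n in("top","side")]
a=cv2.resize(ims[0][205:305,210:310],(400,400)); b=cv2.resize(ims[1][210:360,260:410],(400,400))
cv2.imwrite("pics/above.png",np.hstack([a,b])[:,:,::-1])
E
```

```text
clock: 3.35
eef_pos: [0.5054, 0.406, 0.1441]
tool_rot: [0.706, 0.708, -0.002, -0.001]
ft_force: [0.5, 0.0, -1.0]
grip_width: 0.0856
grasp_force: 0.0
t 3.35 pos [0.5054 0.406  0.1441] yaw 1.5727 tilt [-0.0041 -0.0021] w 0.0856 gf 0.0 F [ 0.5  0.  -1. ] q [0.68 0.59 0.3  1.29 0.   2.25]
scaled shift total [-0.0025  0.0005  0.467 ] min rows 3.359635564784307
turn z total 0.00030318429807610846
```

View pics/above.png

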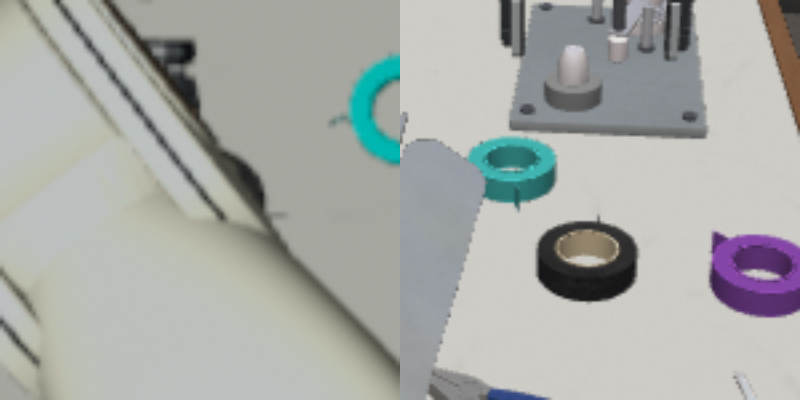

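The arm hides the tape in the top half. In the side half the tape sits at crop (587,260), between the finger columns at about (512,30) and (678,30), so the position is consistent. Next I'll descend and grip.

```bash
python3 -m inch '[[[0,0,0],[0,0,0.066],-1],[[0,0,0],[0,0,0.066],-1],[[0,0,0],[0,0,0.066],-1],[[0,0,0],[0,0,0.066],-1],[[0,0,0],[0,0,0.066],-1],[[0,0,0],[0,0,0.066],-1],[[0,0,0],[0,0,0.066],-1],[[0,0,0],[0,0,0],-1],[[0,0,0],[0,0,0],-1]]'
python3 go.py 0.505 0.405 0.004 1.5708
python3 -m inch '[[[0,0,0],[0,0,0],1],[[0,0,0],[0,0,0],1],[[0,0,0],[0,0,0],1],[[0,0,0],[0,0,0],1],[[0,0,0],[0,0,0],1],[[0,0,0],[0,0,0],1]]'
python3 go.py 0.505 0.405 0.14 1.5708
```

```text
clock: 4.2
eef_pos: [0.5043, 0.4015, 0.0111]
tool_rot: [0.708, 0.707, -0.001, -0.0]
ft_force: [0.4, 0.5, 1.1]
grip_width: 0.0855
grasp_force: 0.0
t 4.2 pos [0.5043 0.4015 0.0111] yaw 1.5694 tilt [-0.0019 -0.0016] w 0.0855 gf 0.0 F [0.4 0.5 1.1] q [ 0.67  0.69  0.11  1.   -0.    2.24]
scaled shift total [0.0119 0.0025 0.0236] min rows 0.19110821841349385
turn z total -0.00022103067510052975
clock: 4.7
eef_pos: [0.5123, 0.4065, 0.019]
tool_rot: [0.708, 0.707, 0.009, 0.003]
ft_force: [7.6, -0.1, 12.7]
grip_width: 0.0123
grasp_force: 6.1
t 4.7 pos [0.5123 0.4065 0.019 ] yaw 1.5695 tilt [0.0169 0.0083] w 0.0123 gf 6.071377246562406 F [ 7.6 -0.1 12.7] q [ 0.67  0.68  0.12  0.99 -0.    2.24]
scaled shift total [-0.0016 -0.0176 -0.4038] min rows 2.9078299738915767
turn z total -0.00020854869526472608
```

The fingers closed above the tape, because the descent was too high and the open pads stand further back. I'll open, lift and look again.

```bash
python3 -m inch '[[[0,0,0],[0,0,-0.02],-1],[[0,0,0],[0,0,-0.1],-1],[[0,0,0],[0,0,-0.1],-1],[[0,0,0],[0,0,-0.1],-1],[[0,0,0],[0,0,-0.1],-1],[[0,0,0],[0,0,0],-1],[[0,0,0],[0,0,0],-1]]'
python3 go.py 0.505 0.405 0.14 1.5708
python3 - <<'E'
from workcell import vision
from h import *
cs={n:vision.camera(n) for n in("top","side")}
c=cs["side"];im=c["img"];m=((im.max(2)<75)*255).astype(np.uint8);k=np.zeros_like(m);k[285:330,300:360]=m[285:330,300:360]
for q in cv2.findContours(k,cv2.RETR_EXTERNAL,cv2.CHAIN_APPROX_NONE)[0]:
    if cv2.contourArea(q)>80:
        e=cv2.fitEllipse(q);print(e,cast(c,*e[0],.0095),cv2.boundingRect(q))
cv2.imwrite("pics/after.png",cv2.resize(im[195:345,240:440],(800,600))[:,:,::-1])
E
```

```text
clock: 5.28
eef_pos: [0.5068, 0.4043, 0.1413]
tool_rot: [0.707, 0.707, 0.004, 0.0]
ft_force: [-0.0, -0.2, -1.0]
grip_width: 0.0851
grasp_force: 0.0
t 5.2833 pos [0.5068 0.4043 0.1413] yaw 1.5702 tilt [0.0057 0.0047] w 0.0851 gf 0.0 F [-0.  -0.2 -1. ] q [0.67 0.58 0.28 1.26 0.   2.24]
scaled shift total [ 0.0024 -0.0059  0.0043] min rows 0.05550938522152941
turn z total -9.344827154362967e-05
((331.1769714355469, 307.8352966308594), (29.180620193481445, 37.9984016418457), 92.22438049316406) [0.50355103 0.40696526] (313, 294, 37, 29)
```

View pics/after.png

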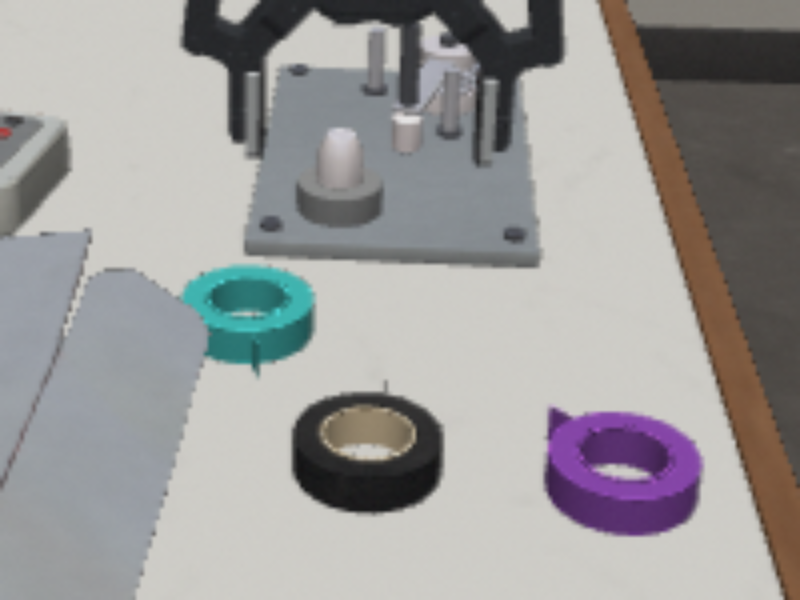

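The tape moved only about 3 mm, to centre crop (367,450), and still lies flat. The open pad tips at crop (253,155) and (485,163) do stand well back from the TCP. I'll go lower, after a settling row.

```bash
python3 -m inch '[[[0,0,0],[0,0,0],-1],[[0,0,0],[0,0,0],-1],[[0,0,0],[0,0,0],-1]]'
python3 go.py 0.503 0.405 -0.003 1.5708
python3 - <<'E'
from workcell import vision
from h import *
c=vision.camera("side")
print("pad px", 240+253/4,195+155/4,240+485/4,195+163/4)
for z in(.135,.141,.15,.155,.16): print(z,pix(c,(.503+.0435,.404,z)),pix(c,(.503-.0435,.404,z)))
E
```

```text
clock: 5.63
eef_pos: [0.5045, 0.4024, 0.1357]
tool_rot: [0.707, 0.707, -0.001, -0.0]
ft_force: [0.4, 0.2, -0.5]
grip_width: 0.0857
grasp_force: 0.0
t 5.6333 pos [0.5045 0.4024 0.1357] yaw 1.5702 tilt [-0.0021 -0.0017] w 0.0857 gf 0.0 F [ 0.4  0.2 -0.5] q [0.67 0.58 0.27 1.26 0.   2.24]
scaled shift total [ 0.0093 -0.0041  0.4622] min rows 3.326232652308553
turn z total -9.927413770715133e-05
pad px 303.25 233.75 361.25 235.75
0.135 [307.21886075 242.0597466 ] [360.38071891 243.73374454]
0.141 [307.23910405 238.76065581] [360.59321815 240.43077107]
0.15 [307.2697441  233.76718474] [360.91486363 235.43128732]
0.155 [307.28691073 230.96950475] [361.09507577 232.63016707]
0.16 [307.30418168 228.154824  ] [361.27638635 229.8119733 ]
```

```bash
python3 -m inch '[[[0,0,0],[0.008,-0.004,0.08],-1],[[0,0,0],[0,0,0.08],-1],[[0,0,0],[0,0,0.08],-1],[[0,0,0],[0,0,0.08],-1],[[0,0,0],[0,0,0.08],-1],[[0,0,0],[0,0,0.03],-1],[[0,0,0],[0,0,0.03],-1],[[0,0,0],[0,0,0],-1],[[0,0,0],[0,0,0],-1],[[0,0,0],[0,0,0],-1]]'
python3 go.py 0.503 0.405 -0.003 1.5708
```

```text
clock: 6.52
eef_pos: [0.505, 0.4062, 0.0007]
tool_rot: [0.707, 0.707, 0.001, 0.0]
ft_force: [0.1, 0.7, 0.7]
grip_width: 0.0853
grasp_force: 0.0
t 6.5167 pos [0.505  0.4062 0.0007] yaw 1.5702 tilt [0.0022 0.0018] w 0.0853 gf 0.0 F [0.1 0.7 0.7] q [ 0.68  0.7   0.11  0.97 -0.    2.25]
scaled shift total [-0.004  -0.0069  0.0123] min rows 0.10560790516370842
turn z total -0.00010344992627822807
```

Tips are now clear of the bench and beside the tape; close a little lower.

```bash
python3 -m inch '[[[0,0,0],[0,-0.003,0.012],-1],[[0,0,0],[0,0,0],-0.2],[[0,0,0],[0,0,0],0],[[0,0,0],[0,0,0],1],[[0,0,0],[0,0,0],1],[[0,0,0],[0,0,0],1]]'
python3 go.py 0.519 0.174 0.14 1.5708
```

```text
clock: 7.02
eef_pos: [0.5038, 0.4059, -0.0032]
tool_rot: [0.707, 0.707, 0.001, 0.0]
ft_force: [-0.0, 0.3, 7.4]
grip_width: 0.0636
grasp_force: 66.3
t 7.0167 pos [ 0.5038  0.4059 -0.0032] yaw 1.5701 tilt [0.0017 0.0015] w 0.0636 gf 66.26861701845769 F [-0.   0.3  7.4] q [0.68 0.7  0.1  0.97 0.   2.25]
scaled shift total [-0.7724  0.052  -0.4784] min rows 6.546904105531511
turn z total -0.00010571712402566752
```

```bash
python3 -m inch '[[[0,0,0],[0,0,-0.06],1],[[0,0,0],[0,0,-0.1],1],[[0,0,0],[0,0,-0.12],1],[[0,0,0],[0,0,-0.12],1],[[0,0,0],[0,0,-0.04],1],[[0,0,0],[0,0,0],1],[[0,0,0],[0,0,0],1],[[0,0,0],[0,0,0],1]]'
python3 go.py 0.519 0.174 0.14 1.5708
python3 - <<'E'
from workcell import vision
from h import *
c=vision.camera("side");im=c["img"]
cv2.imwrite("pics/lift.png",cv2.resize(im[195:345,240:440],(800,600))[:,:,::-1])
E
```

```text
clock: 7.68
eef_pos: [0.502, 0.4045, 0.1254]
tool_rot: [0.707, 0.707, -0.002, -0.0]
ft_force: [-0.2, -0.7, -0.2]
grip_width: 0.0634
grasp_force: 66.1
t 7.6833 pos [0.502  0.4045 0.1254] yaw 1.5702 tilt [-0.0028 -0.0023] w 0.0634 gf 66.14131262799503 F [-0.2 -0.7 -0.2] q [ 0.68  0.59  0.25  1.24 -0.    2.25]
scaled shift total [-0.7684  0.057  -0.0469] min rows 5.553231745346141
turn z total -0.00010066732265992931
```

View pics/lift.png

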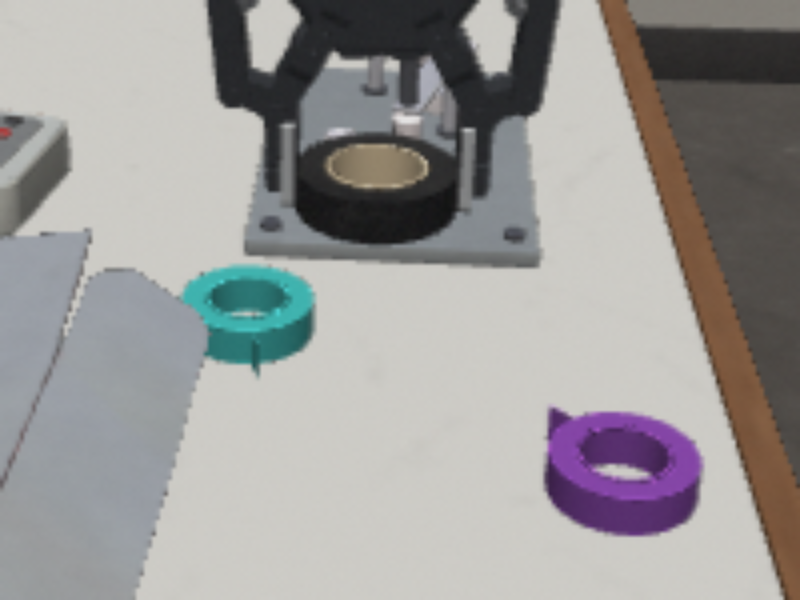

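The tape is held level between the pads, with its hole centred near crop (377,165). The hub shoulder was at crop (340,185) in the previous picture. I'll compare both in the side camera.

```bash
python3 - <<'E'
from workcell import vision
from h import *
import pickle
c=vision.camera("side");im=c["img"].astype(int)
# beige hole wall
m=((im[:,:,0]-im[:,:,2]>25)&(im[:,:,0]>90)).astype(np.uint8)*255; k=np.zeros_like(m); k[225:250,315:352]=m[225:250,315:352]
q=np.vstack(cv2.findContours(k,cv2.RETR_EXTERNAL,cv2.CHAIN_APPROX_NONE)[0]); x,y,w,h=cv2.boundingRect(q); print(x,y,w,h)
print("tape hole (crop)",cast(c,334.4,236.4,.1476),"by mask",cast(c,x+w/2-.5,236.4,.1476))
print("hub side",cast(c,325,241.25,.030), pix(c,(.5192,.1738,.03)),pix(c,(.52,.174,.058)))
E
python3 go.py 0.519 0.174 0.10
```

```text
322 231 25 12
tape hole (crop) [0.50234912 0.40571683] by mask [0.50299707 0.40576401]
hub side [0.52031884 0.18332193] [325.61088117 239.38227608] [325.54456817 227.86001835]
t 7.7833 pos [0.5018 0.4043 0.1248] yaw 1.5702 tilt [-0.0038 -0.0031] w 0.0635 gf 66.14132409288146 F [-0.1  0.2 -0.6] q [0.68 0.59 0.25 1.24 0.   2.25]
scaled shift total [-0.7674  0.0582  0.0848] min rows 5.570197980560755
```

```bash
python3 -m inch '[[[0,0,0],[-0.096,0.007,0],1],[[0,0,0],[-0.096,0.007,0],1],[[0,0,0],[-0.096,0.007,0],1],[[0,0,0],[-0.096,0.007,0],1],[[0,0,0],[-0.096,0.007,0],1],[[0,0,0],[-0.096,0.007,0],1],[[0,0,0],[-0.096,0.007,0],1],[[0,0,0],[-0.098,0.007,0],1],[[0,0,0],[0,0,0],1],[[0,0,0],[0,0,0],1]]'
python3 -m inch '[[[0,0,0],[0,0,0],1],[[0,0,0],[0,0,0],1],[[0,0,0],[0,0,0],1],[[0,0,0],[0,0,0],1]]'
python3 go.py 0.5185 0.1725 0.029 1.5708
```

```text
clock: 8.62
eef_pos: [0.5189, 0.1726, 0.1261]
tool_rot: [0.708, 0.706, -0.001, -0.001]
ft_force: [0.4, -0.1, -0.1]
grip_width: 0.0637
grasp_force: 66.1
clock: 8.95
eef_pos: [0.5195, 0.1754, 0.1272]
tool_rot: [0.707, 0.708, -0.0, -0.0]
ft_force: [-0.2, -0.1, 0.1]
grip_width: 0.0637
grasp_force: 66.1
t 8.95 pos [0.5195 0.1754 0.1272] yaw 1.5719 tilt [-0.0003 -0.    ] w 0.0637 gf 66.14373334491944 F [-0.2 -0.1  0.1] q [ 0.33  0.4  -0.05  1.12  0.    1.9 ]
scaled shift total [-0.0096 -0.0033  0.3274] min rows 2.356684394949187
turn z total 0.00017923557598596845
```

```bash
python3 -m inch '[[[0,0,0],[-0.007,-0.003,0.056],1],[[0,0,0],[0,0,0.056],1],[[0,0,0],[0,0,0.056],1],[[0,0,0],[0,0,0.056],1],[[0,0,0],[0,0,0],1],[[0,0,0],[0,0,0],1],[[0,0,0],[0,0,0],1],[[0,0,0],[0,0,0],1]]'
python3 go.py 0.5185 0.1725 0.0285 1.5708
python3 - <<'E'
from workcell import vision
from h import *
ims=[vision.camera(n)["img"] for n in("top","side")]
a=cv2.resize(ims[0][215:315,335:435],(400,400),interpolation=cv2.INTER_CUBIC); b=cv2.resize(ims[1][185:265,285:365],(400,400),interpolation=cv2.INTER_CUBIC)
cv2.imwrite("pics/overhub.png",np.hstack([a,b])[:,:,::-1])
E
```

```text
clock: 9.62
eef_pos: [0.5199, 0.1729, 0.0616]
tool_rot: [0.707, 0.707, 0.001, 0.001]
ft_force: [0.0, 0.1, -0.4]
grip_width: 0.0635
grasp_force: 66.1
t 9.6167 pos [0.5199 0.1729 0.0616] yaw 1.5707 tilt [0.0024 0.0008] w 0.0635 gf 66.13336747112385 F [ 0.   0.1 -0.4] q [ 0.32  0.46 -0.14  0.96  0.    1.89]
scaled shift total [-0.0014 -0.0048  0.1104] min rows 0.7954213132463165
turn z total -2.3317747063130772e-05
```

View pics/overhub.png

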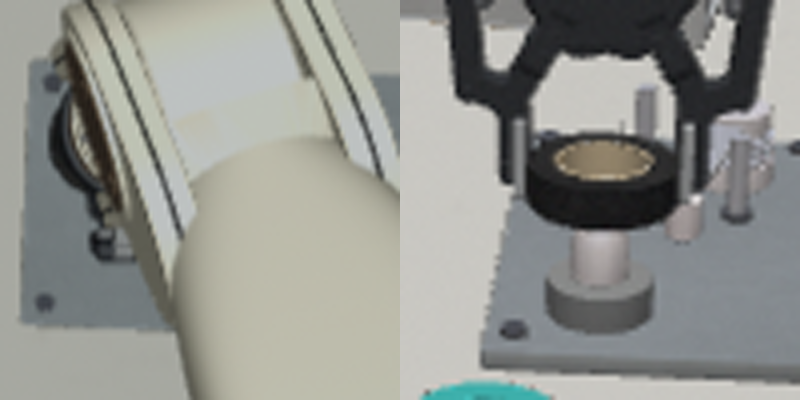

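The tape is level just above the spigot. Its hole centre at crop x≈604 lines up with the hub disc at x≈600, which is about 1 mm. I'll lower slowly.

```bash
python3 -m inch '[[[0,0,0],[0,0,0.015],1],[[0,0,0],[0,0,0.015],1],[[0,0,0],[0,0,0.015],1],[[0,0,0],[0,0,0.015],1],[[0,0,0],[0,0,0.015],1],[[0,0,0],[0,0,0.015],1],[[0,0,0],[0,0,0.01],1],[[0,0,0],[0,0,0],1],[[0,0,0],[0,0,0],1]]'
python3 go.py 0.519 0.1725 0.027 1.5708
```

```text
clock: 10.47
eef_pos: [0.5187, 0.1722, 0.03]
tool_rot: [0.707, 0.707, -0.0, -0.0]
ft_force: [0.2, 0.6, 0.1]
grip_width: 0.0639
grasp_force: 66.1
t 10.4667 pos [0.5187 0.1722 0.03  ] yaw 1.5701 tilt [-0.0006 -0.0002] w 0.0639 gf 66.13561691442641 F [0.2 0.6 0.1] q [ 0.32  0.5  -0.18  0.9   0.    1.89]
scaled shift total [0.0011 0.0012 0.01  ] min rows 0.07262666561314311
turn z total -0.00010456949908838405
```

```bash
python3 -m inch '[[[0,0,0],[0,0,0.005],1],[[0,0,0],[0,0,0.005],1],[[0,0,0],[0,0,0],1]]'
python3 -m inch '[[[0,0,0],[0,0,0.003],1],[[0,0,0],[0,0,0],1],[[0,0,0],[0,0,0],1]]'
```

```text
clock: 10.72
eef_pos: [0.5188, 0.1722, 0.0272]
tool_rot: [0.707, 0.707, -0.0, -0.0]
ft_force: [-0.3, -0.7, -0.2]
grip_width: 0.0638
grasp_force: 66.1
clock: 10.97
eef_pos: [0.519, 0.1723, 0.0268]
tool_rot: [0.707, 0.707, 0.0, 0.0]
ft_force: [-0.7, -0.8, 2.4]
grip_width: 0.0632
grasp_force: 66.3
```

Contact is at the expected seat height. I'll open, rise and check.

```bash
python3 -m inch '[[[0,0,0],[0,0,0],-0.4],[[0,0,0],[0,0,0],-1],[[0,0,0],[0,0,0],-1],[[0,0,0],[0,0,0],-1],[[0,0,0],[0,0,-0.05],-1],[[0,0,0],[0,0,-0.1],-1],[[0,0,0],[0,0,-0.12],-1],[[0,0,0],[0,0,-0.12],-1],[[0,0,0],[0,0,0],-1],[[0,0,0],[0,0,0],-1]]'
python3 go.py 0.4817 0.1062 0.14 1.45
python3 - <<'E'
from workcell import vision
from h import *
c=vision.camera("side");im=c["img"].astype(int)
cv2.imwrite("pics/seated.png",cv2.resize(c["img"][185:265,275:375],(800,600),interpolation=cv2.INTER_CUBIC)[:,:,::-1])
print(pix(c,(.5192,.1738,.049)),pix(c,(.4817,.1062,.098)))
E
```

```text
clock: 11.8
eef_pos: [0.5209, 0.1729, 0.1461]
tool_rot: [0.707, 0.707, 0.003, 0.001]
ft_force: [-0.5, 0.4, 0.3]
grip_width: 0.085
grasp_force: 0.0
t 11.8 pos [0.5209 0.1729 0.1461] yaw 1.5702 tilt [0.0061 0.002 ] w 0.085 gf 0.0 F [-0.5  0.4  0.3] q [ 0.32  0.38 -0.03  1.16  0.    1.89]
scaled shift total [-0.2226 -0.1306  0.0192] min rows 1.8617477216602618
turn z total 0.019124503818906333
[325.81501055 231.57729735] [343.4373418  200.18835519]
```

View pics/seated.png

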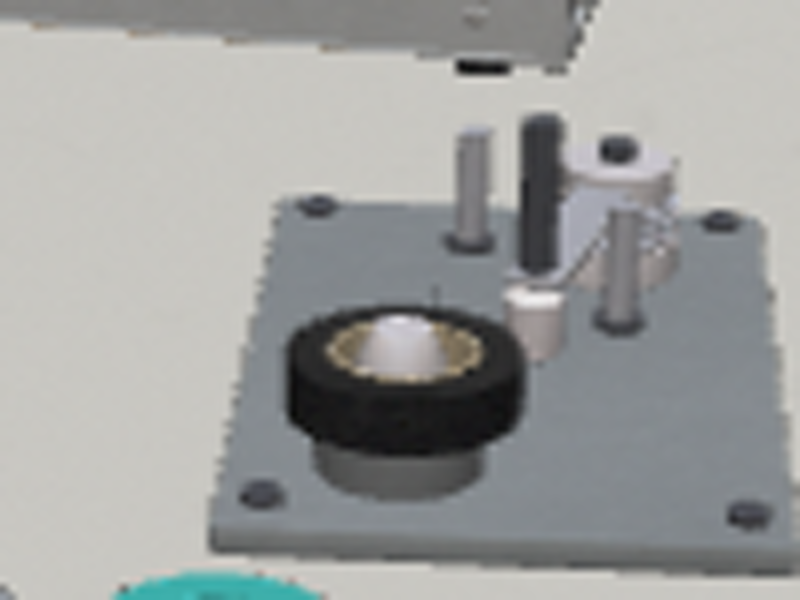

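The tape is flat on the shoulder, with the spigot through the hole (crop (402,350)). The pin top at crop (542,120), full-image (342.8,201), matches the predicted (343.4,200.2). I'll move above the pin.

```bash
python3 -m inch '[[[0,0,0],[-0.075,-0.044,0],-1],[[0,0,0],[-0.075,-0.044,0],-1],[[0,0,0],[-0.073,-0.043,0],-1],[[0,0,0.019],[0,0,0],-1],[[0,0,0],[0,0,0],-1],[[0,0,0],[0,0,0],-1],[[0,0,0],[0,0,0],-1]]'
python3 go.py 0.4817 0.1062 0.068 1.45
```

```text
clock: 12.43
eef_pos: [0.4793, 0.1056, 0.1425]
tool_rot: [0.747, 0.664, -0.001, -0.0]
ft_force: [1.2, 0.2, -0.4]
grip_width: 0.0855
grasp_force: 0.0
t 12.4333 pos [0.4793 0.1056 0.1425] yaw 1.4534 tilt [-0.0013 -0.0002] w 0.0855 gf 0.0 F [ 1.2  0.2 -0.4] q [ 0.22  0.28 -0.18  1.11  0.    1.91]
scaled shift total [0.0029 0.008  0.2483] min rows 1.7871031598826626
turn z total 0.0005355922084319733
```

```bash
python3 -m inch '[[[0,0,0],[0.003,0.008,0.06],-1],[[0,0,0],[0,0,0.06],-1],[[0,0,0],[0,0,0.06],-1],[[0,0,0],[0,0,0.06],-1],[[0,0,0],[0,0,0],-1],[[0,0,0],[0,0,0],0],[[0,0,0],[0,0,0],0.4],[[0,0,0],[0,0,0],1],[[0,0,0],[0,0,0],1],[[0,0,0],[0,0,0],1]]'
python3 go.py 0.4817 0.1062 0.068 1.45
```

```text
clock: 13.27
eef_pos: [0.4828, 0.1062, 0.0724]
tool_rot: [0.748, 0.664, 0.001, 0.0]
ft_force: [-0.2, -0.9, -0.1]
grip_width: 0.0255
grasp_force: 0.0
t 13.2667 pos [0.4828 0.1062 0.0724] yaw 1.451 tilt [0.002  0.0004] w 0.0255 gf 0.0 F [-0.2 -0.9 -0.1] q [ 0.22  0.36 -0.27  0.94  0.    1.91]
scaled shift total [-0.0004 -0.0036  0.0146] min rows 0.10857642328262829
turn z total 0.0001640680377443065
```

```bash
python3 -m inch '[[[0,0,0],[0,0,0],1],[[0,0,0],[0,0,0],1],[[0,0,0],[0,0,0],1],[[0,0,0],[0,0,0],1]]'
python3 go.py 0.4817 0.1062 0.068 1.45
python3 - <<'E'
# constant row for 14 rows of arc, from measured pivot
import numpy as np
from workcell import telemetry
p=telemetry.get_obs()["eef_pos"][:2]; piv=np.array([.4557,.0201]); v=p-piv; a=np.arctan2(v[1],v[0]); print("r",np.linalg.norm(v),"a",a)
n=14; tot=1.30; s=tot/n
# row shift assumed before the turn; yaw offset relative to the arm angle
off=1.451-a; ch=2*.09*np.sin(s/2); beta=a-np.pi/2-s/2  # chord direction
th=a+off
print("shift",ch*np.cos(beta-th)/.3, ch*np.sin(th-beta)/.3 ,"turn",s/2/np.pi,"final",piv+.09*np.array([np.cos(-.0224),np.sin(-.0224)]))
E
```

```text
clock: 13.6
eef_pos: [0.4825, 0.1061, 0.0722]
tool_rot: [0.748, 0.663, 0.001, 0.0]
ft_force: [-0.5, -0.3, 6.2]
grip_width: 0.01
grasp_force: 58.5
t 13.6 pos [0.4825 0.1061 0.0722] yaw 1.4507 tilt [0.0015 0.0004] w 0.01 gf 58.52177381515503 F [-0.5 -0.3  6.2] q [ 0.22  0.36 -0.27  0.94  0.    1.91]
scaled shift total [ 0.0001 -0.0028  0.0139] min rows 0.10236866423064393
turn z total 0.00011900131393860956
r 0.09007239480551281 a 1.2682412443360678
shift -0.006326484281536113 0.02711897058036171 turn 0.014778673287104568 final [0.54567742 0.01808417]
```

```bash
cat > arc.py <<'E'
import numpy as np
from workcell import telemetry
o=telemetry.get_obs(); v=o["eef_pos"][:2]-np.array([.4557,.0201]); print("r",np.linalg.norm(v),"q",1.2776-np.arctan2(v[1],v[0]))
E
python3 -m inch '[[[0,0,0.0148],[-0.006,0.027,0],1],[[0,0,0.0148],[-0.006,0.027,0],1],[[0,0,0.0148],[-0.006,0.027,0],1],[[0,0,0.0148],[-0.006,0.027,0],1],[[0,0,0.0148],[-0.006,0.027,0],1],[[0,0,0.0148],[-0.006,0.027,0],1],[[0,0,0.0148],[-0.006,0.027,0],1],[[0,0,0],[0,0,0],1],[[0,0,0],[0,0,0],1]]'
python3 arc.py; python3 go.py 0.54568 0.01808 0.072 0.15
```

```text
clock: 14.35
eef_pos: [0.5284, 0.0737, 0.0721]
tool_rot: [0.921, 0.389, 0.0, -0.001]
ft_force: [-3.3, 4.2, 6.7]
grip_width: 0.01
grasp_force: 58.8
r 0.09030259079640968 q 0.6416875717337489
t 14.35 pos [0.5284 0.0737 0.0721] yaw 0.8001 tilt [-0.0004  0.0026] w 0.01 gf 58.827853202819824 F [-3.3  4.2  6.7] q [ 0.14  0.43 -0.17  0.98  0.    2.48]
scaled shift total [-0.0928  0.1707 -0.    ] min rows 1.397780741388906
turn z total 0.10346269979652015
```

Following well; 7 more rows.

```bash
python3 -m inch '[[[0,0,0.0148],[-0.006,0.027,0],1],[[0,0,0.0148],[-0.006,0.027,0],1],[[0,0,0.0148],[-0.006,0.027,0],1],[[0,0,0.0148],[-0.006,0.027,0],1],[[0,0,0.0148],[-0.006,0.027,0],1],[[0,0,0.0148],[-0.006,0.027,0],1],[[0,0,0.0145],[-0.006,0.027,0],1],[[0,0,0],[0,0,0],1],[[0,0,0],[0,0,0],1]]'
python3 arc.py; python3 go.py 0.54568 0.01808 0.072 0.15
```

```text
clock: 15.1
eef_pos: [0.5458, 0.0203, 0.0722]
tool_rot: [0.997, 0.076, 0.001, -0.002]
ft_force: [-1.3, 6.1, 5.3]
grip_width: 0.0098
grasp_force: 58.7
r 0.09008241085589275 q 1.2752157500318841
t 15.1 pos [0.5458 0.0203 0.0722] yaw 0.1519 tilt [0.0009 0.0048] w 0.0098 gf 58.6968469619751 F [-1.3  6.1  5.3] q [ 0.03  0.45 -0.13  0.99  0.    3.02]
scaled shift total [-0.0015  0.0073  0.0006] min rows 0.053820990598965
turn z total 0.0002946591314400828
```

```bash
python3 -m inch '[[[0,0,0],[0,0.005,0],1],[[0,0,0],[0,0.005,0],1],[[0,0,0],[0,0.005,0],1],[[0,0,0],[0,0,0],1],[[0,0,0],[0,0,0],1],[[0,0,0],[0,0,0],1]]'
python3 arc.py; python3 - <<'E'
from workcell import vision
from h import *
t=vision.camera("top")["img"]; c=vision.camera("side")
b=cv2.resize(c["img"][175:265,275:375],(800,600),interpolation=cv2.INTER_CUBIC)
cv2.imwrite("pics/final.png",b[:,:,::-1])
E
python3 go.py 0.54568 0.01808 0.072
```

```text
clock: 15.6
eef_pos: [0.5458, 0.0184, 0.0721]
tool_rot: [0.997, 0.077, 0.0, -0.004]
ft_force: [-2.5, 12.1, 6.9]
grip_width: 0.0098
grasp_force: 59.0
r 0.09007205829818964 q 1.2966401071000486
t 15.7 pos [0.5458 0.0184 0.0722] yaw 0.154 tilt [-0.0003  0.0087] w 0.01 gf 58.96309196949005 F [-3.3 11.8  6.7] q [ 0.03  0.45 -0.13  0.99  0.01  3.02]
scaled shift total [-0.0005  0.0009  0.0005] min rows 0.008325996272228358
```

View pics/final.png

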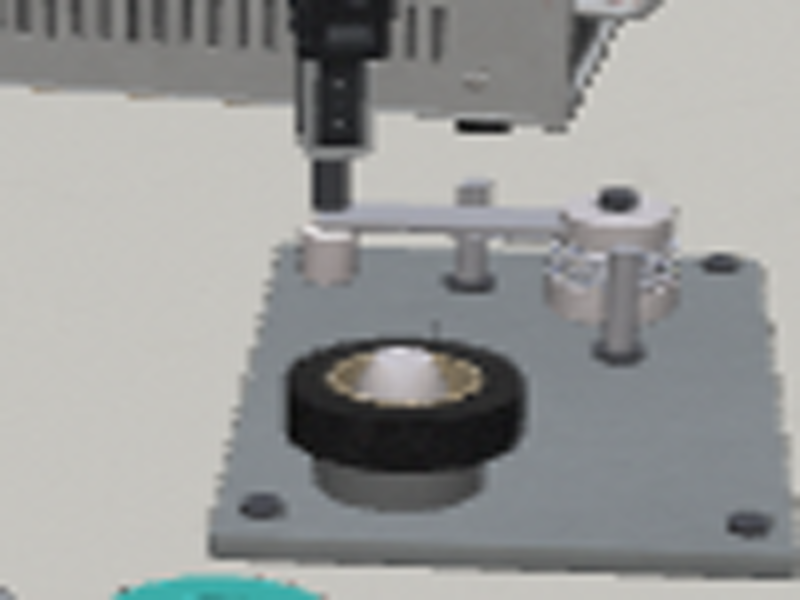

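The bar lies against the far stop post (crop (475,220)) and the fingers are gripping the pin at (333,150). The push has risen to 12 N, above the spring's 8 N, so the arm is on the stop. The tape is untouched on the hub.

```bash
python3 -m inch '[[[0,0,0],[0,0,0],1],[[0,0,0],[0,0,0],1],[[0,0,0],[0,0,0],1]]'; python3 -c "
from workcell import workorder; print(workorder.job_done())"
```

```text
clock: 15.95
eef_pos: [0.5458, 0.0184, 0.0722]
tool_rot: [0.997, 0.077, 0.0, -0.004]
ft_force: [-2.7, 12.1, 7.0]
grip_width: 0.0099
grasp_force: 59.0
the job is handed in; nothing more can be done
None
```

I handed the job in at 15.95 s, with the black tape flat on the hub's shoulder and let go, and the tension arm held by its pin at the far stop (about 1.30 rad, 12 N push); the hand-in returned no verdict.

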